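# Load the parts baskets on the cleaning carrier

### The arm

A 6-joint arm with a two-finger parallel gripper is mounted at the origin on a cart in front of the work surface, level with it; the furniture and walls round the work are solid. World frame = base frame: x ahead of the robot, y to its left, z up, the work surface at z = 0. Lengths are in mm, angles in rad, forces in N, time in s.
With the tool pointing down it reaches from about 350 to 975 mm from the base axis. Payload 7.1 kg.
Tool frame: the origin (TCP) lies midway between the tips of the shut fingers; the grasp point (between the pads) lies 19 mm behind it (ctrl.grip_depth is the distance from the TCP to the grasp point, in mm); z points along the fingers, y is the line along which they close (so a half turn about z gives the same grasp; the last joint's range is limited). The gripper opens to 88 mm and grips with 3 to 60 N. Pads are 20 mm wide; open, the fingers measure 115 mm over their backs; the gripper's body (75 mm by 178 mm) begins 61 mm behind the grasp point.
Start: joints at [-1.141, 0.423, 1.63, -0, 1.089, -0.019], TCP at [271.192, -563.08, 222.675] pointing down, gripper open.
Joint ranges: [-3, 3], [-0.9, 2.11], [0.09, 2.58], [-1.31, 4.45], [0.11, 2.69], [-2.54, 2.54]. Speed limits (rad/s): [2.39, 2.39, 3.01, 3.14, 3.14, 3.14].

### API

Orientations are given as a rotation vector (axis times angle).
In Python, from workcell import get_obs, vision, ctrl gives the robot as it stands.
- The arm moves only by the tool step_arm, never from a script. Its argument "plan" is a list of rows, each a list of 7 numbers: the opening, from -1 (shut) to 1 (fully open), then the shift along the tool's x, y, z as a fraction of full scale, then the turn, a rotation vector about the tool's x, y, z as a fraction of full scale. In form: [[fingers, dx, dy, dz, wx, wy, wz], ...]. A call has 1 to 20 rows; each row shifts and turns the commanded pose from where the row before left it, along the tool's axes as they then stand; what a row does not reach is not made up. Full scale, the value 1, is 50 mm for a shift and 0.12 rad for a turn. A row lasts 1/8 s, in which the tool goes at most 62.5 mm and 10.7 degrees, less where a joint would pass 70% of its speed; a pose out of reach is approached as far as the arm can. A call with a number of a shift or a turn outside -1 to 1 is refused whole. A call with a gripper value outside its range is refused whole. The fingers move at their own pace and stop on an object; the grip force is fixed at half the most. Time passes only in rows, so rows that do not move let the fingers close. It gives the time, the measured TCP pose, the force, the opening and the grip force at its end, in the units of the state.
- get_obs(): the state, without advancing time (a new reading comes with each control period).
- vision.get_image(name): name is "side" or "top"; returns a dict with "pixels" (384x512x3 uint8, red, green, blue), "depth" (384x512 float32, mm along the optical axis (not along the pixel's ray), 0 where there is no reading), "fx", "fy", "cx", "cy" (pixels), "T" (4x4, takes a point from camera to world coordinates). Camera axes: x right, y down, z forward; pixel columns grow to the right and rows downward; lengths in mm; the calibration is good to about 2 mm. A picture is of the moment at which its call begins.
- ctrl.close_job(): hands the job in; it is judged then, once.
The state is a dict: "t": time; "qpos": joint angles; "qvel": joint speeds; "joint_torque": joint torques, N m; "ee_pos": TCP position; "orientation": TCP orientation; "ft_force": force on the tool from outside, world axes, zero at the start; "moment": the same for the moment, N m; "width": finger opening in mm; "grasp_force": force on a finger pad.
Only numpy, scipy, OpenCV 4.12 (cv2) and the standard library are available. Lean on these libraries where they do the work, as an engineer would, in place of code of your own. Each camera call takes 0.05 s, during which the arm holds its last target. There are 200 camera calls.

### The job

Load the watch-cleaning carrier: drop the deep basket over its spindle first, then the medium basket, then the shallow basket, each fully down on the one below, and close the stack with the lid. Keep the baskets upright so that no watch parts spill, and leave the other things on the bench where they are.

Things in the scene. Friction and masses are not known exactly. Their poses are not given: they have to be found in the camera images.
- carrier: Dark round steel foot, 85 mm across, 7 mm high, with a raised flat seat 68 mm across, its top at 10 mm; a bright spindle 8 mm thick stands in its centre, straight to 64 mm, tapering to a 3 mm tip at 70 mm above the bench. Fixed. Origin: centre of the underside, z up. In the finished stack the undersides are at 10 (deep), 34 (medium), 50 (shallow), 59 mm (lid) above it.
- deep_basket: The tallest basket. Round steel-mesh basket, open above, 66 mm across, 24 mm high, large flat brass and steel arc-shaped plates in it (fast to it). Wall 2, floor 2.5 mm; a centre tube, bore 12 mm, outside 16 mm, ends 2 mm below the rim. Origin: centre of the underside, z up. Loose, about 90 g, upright at the start; grip across the outside.
- medium_basket: The basket of middle height. Round steel-mesh basket, open above, 66 mm across, 16 mm high, toothed brass wheels in it (fast to it). Wall 2, floor 2.5 mm; a centre tube, bore 12 mm, outside 16 mm, ends 2 mm below the rim. Origin: centre of the underside, z up. Loose, about 70 g, upright at the start; grip across the outside.
- shallow_basket: The lowest basket. Round steel-mesh basket, open above, 66 mm across, 9 mm high, six compartments of tiny steel screws in it (fast to it). Wall 2, floor 2.5 mm; a centre tube, bore 12 mm, outside 16 mm, ends 2 mm below the rim. Origin: centre of the underside, z up. Loose, about 50 g, upright at the start; grip across the outside.
- basket_lid: Lid: flat mesh disc 66 mm across, 3 mm thick, with a knurled round aluminium knob in the middle, 18 mm in diameter, top 18 mm above the underside. A blind bore from below, 12 mm wide, 14 mm deep, takes the spindle tip. Origin: centre of the underside, z up (knob up). Loose, about 50 g, flat on the bench at the start; grip the knob.
- loupe: Bystander: eye loupe standing on its end, 28 mm in diameter, 30 mm high. Origin: centre of the underside. Loose; leave it.
- green_tin: Bystander: flat square green tin, 51 x 53 x 21 mm. Origin: centre of the underside. Loose; leave it.
- wrist_watch: Bystander: wrist watch on a brown strap lying flat, 81 x 37 x 8 mm. Origin: centre of the underside. Loose; leave it.

How it is judged:
By the outcome, as a careful person would: the job done as asked, in the order asked, and still so for the second after the job is handed in, with the robot touching nothing.
It also fails if it takes over 104 s, if anything falls off the work surface, if the arm or the gripper's body presses on something with over 40 N, if the wrist force passes 120 N, or if a joint passes its speed limit or range.

## Working session

There is one attempt and no reset: what is moved stays moved. The work goes in short steps, Python scripts to look and compute and a tool call to move; the robot and the scene stay as the last step left them, time stands still between calls to the robot, and variables do not carry over. Pictures are saved under pics/ and viewed, at most 16 in all, crops included, and the job is handed in when it is done.

Besides the shell and the picture viewer there is one more tool, called after "Emit:" as a command line: name --pt "numbers of a row" for each row, then --argument value for the rest. step_arm: Moves the arm, as the interface text tells. Its arguments: {"type":"object","properties":{"plan":{"type":"array","items":{"type":"array","items":{"type":"number","minimum":-1,"maximum":1}}}},"required":["plan"]}

```bash
mkdir -p pics; python3 - <<'E'
from workcell import get_obs, vision, ctrl
import cv2,numpy as np
o=get_obs(); print({k:np.round(v,3).tolist() for k,v in o.items()})
for n in("top","side"):
    i=vision.get_image(n); cv2.imwrite(f"pics/{n}0.png",i["pixels"][:,:,::-1]); np.savez(f"{n}0.npz",**i)
    print(n,i["fx"],i["cx"],i["cy"],np.round(i["T"],3).tolist())
E
```

```text
{'t': 0.0, 'qpos': [-1.141, 0.424, 1.631, 0.0, 1.089, -0.019], 'qvel': [0.001, 0.001, 0.0, 0.002, -0.001, -0.0], 'joint_torque': [0.001, -54.462, -27.366, 0.065, 0.023, -0.0], 'ee_pos': [270.952, -562.597, 221.915], 'orientation': [-3.061, -0.699, 0.0], 'ft_force': [-0.163, -0.254, -0.665], 'moment': [0.046, 0.051, -0.017], 'grasp_force': 0.0, 'width': 87.665}
top 354.9611918291741 258.0069453498862 190.74728747904186 [[0.026, -0.992, 0.122, 442.741], [-1.0, -0.027, -0.005, 77.928], [0.008, -0.122, -0.992, 1112.587], [0.0, 0.0, 0.0, 1.0]]
side 429.9295573970946 252.52717397682568 192.32206581220203 [[0.988, -0.06, 0.144, 434.208], [-0.156, -0.369, 0.916, -854.872], [-0.001, -0.927, -0.374, 414.643], [0.0, 0.0, 0.0, 1.0]]
```

View pics/top0.png

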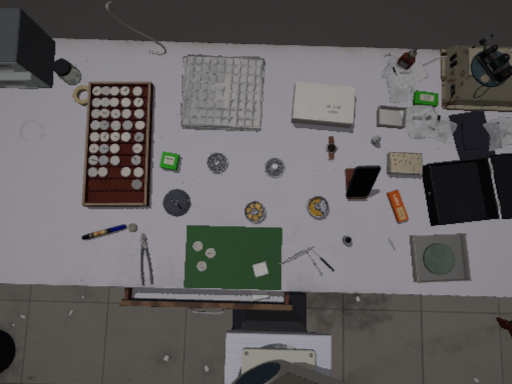

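View pics/side0.png

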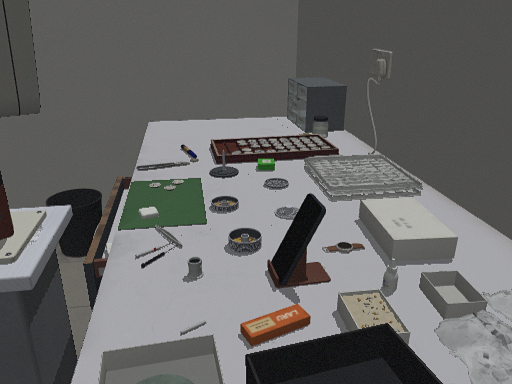

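Top view: carrier (177,203), round items at (218,163), (275,168), (255,212), (318,208), tin (170,161), watch (332,148), loupe (347,240). I'll enlarge both views.

```bash
cat > h.py <<'E'
import numpy as np,cv2
def pt(i,u,v,d=None):
    d=i["depth"][int(round(v)),int(round(u))] if d is None else d
    return (i["T"]@[(u-i["cx"])/i["fx"]*d,(v-i["cy"])/i["fy"]*d,d,1])[:3]
def onz(i,u,v,z):
    r=i["T"][:3,:3]@[(u-i["cx"])/i["fx"],(v-i["cy"])/i["fy"],1]; c=i["T"][:3,3]
    return c+r*(z-c[2])/r[2]
def proj(i,p):
    q=np.linalg.inv(i["T"])@np.r_[p,1]; return np.array([q[0]/q[2]*i["fx"]+i["cx"],q[1]/q[2]*i["fy"]+i["cy"]])
def world(i):
    v,u=np.mgrid[:384,:512]; d=i["depth"]
    P=np.stack([(u-i["cx"])/i["fx"]*d,(v-i["cy"])/i["fy"]*d,d],-1)
    return P@i["T"][:3,:3].T+i["T"][:3,3]
E
python3 - <<'E'
from h import *
t=dict(np.load("top0.npz"));s=dict(np.load("side0.npz"))
a=cv2.resize(t["pixels"][135:255,150:350][:,:,::-1],None,fx=4,fy=4,interpolation=cv2.INTER_CUBIC);cv2.imwrite("pics/topc.png",a)
a=cv2.resize(s["pixels"][135:285,190:340][:,:,::-1],None,fx=4,fy=4,interpolation=cv2.INTER_CUBIC);cv2.imwrite("pics/sidec.png",a)
W=world(t)
for u,v in [(177,203),(218,163),(275,168),(255,212),(318,208),(170,161),(200,190),(300,190)]:
    p=W[v-16:v+17,u-16:u+17].reshape(-1,3); bz=np.median(p[:,2]); m=p[p[:,2]>bz+4]
    print((u,v),"bench",bz.round(1),"centre",((m.min(0)+m.max(0))/2).round(1) if len(m) else 0,"mean",m.mean(0).round(1),"ext",np.ptp(m,0).round(1) if len(m) else 0, np.percentile(p[:,2],[50,90,98,100]).round(1))
    print(onz(t,u,v,10).round(1))
E
```

```text
(177, 203) bench 4.8 centre [508.5 221.  560.7] mean [537.  324.3  16.8] ext [ 131.5  286.2 1103.8] [   4.8   11.2   14.9 1112.6]
[533.4 323.4  10. ]
(218, 163) bench 0.5 centre [576.5 157.2 558.6] mean [652.9 197.9  74.5] ext [ 267.4  158.6 1108. ] [5.0000e-01 4.6000e+00 9.4000e+00 1.1126e+03]
[663.4 201.   10. ]
(275, 168) bench 0.7 centre [568.7  25.3 558.6] mean [637.1  26.5  98.3] ext [ 251.9  105.3 1107.9] [7.0000e-01 4.1000e+00 1.7300e+01 1.1126e+03]
[652.3  20.7  10. ]
(255, 212) bench 1.3 centre [494.5  88.1 558.9] mean [508.4  82.6  18.8] ext [ 103.5   80.5 1107.3] [   1.3    5.7   16.1 1112.6]
[511.8  80.1  10. ]
(318, 208) bench 1.4 centre [510.1 -33.6 559. ] mean [ 533.7 -111.8   27.3] ext [ 134.8  223.1 1107.2] [   1.4    7.4   24.2 1112.6]
[ 529.5 -115.8   10. ]
(170, 161) bench 0.9 centre [580.3 234.9 558.7] mean [662.3 347.6  34.3] ext [ 275.2  314.  1107.7] [9.0000e-01 2.1100e+01 2.4000e+01 1.1126e+03]
[665.7 352.6  10. ]
(200, 190) bench 0.3 centre [535.6 191.1 558.4] mean [543.8 271.2  91. ] ext [ 185.8  226.4 1108.3] [3.0000e-01 4.6000e+00 1.0500e+01 1.1126e+03]
[576.  253.8  10. ]
(300, 190) bench 0.3 centre [539.3 -16.  558.5] mean [554.3 -67.1 107. ] ext [ 193.1  187.8 1108.2] [3.0000e-01 3.7000e+00 1.2300e+01 1.1126e+03]
[584.5 -59.   10. ]
```

View pics/topc.png

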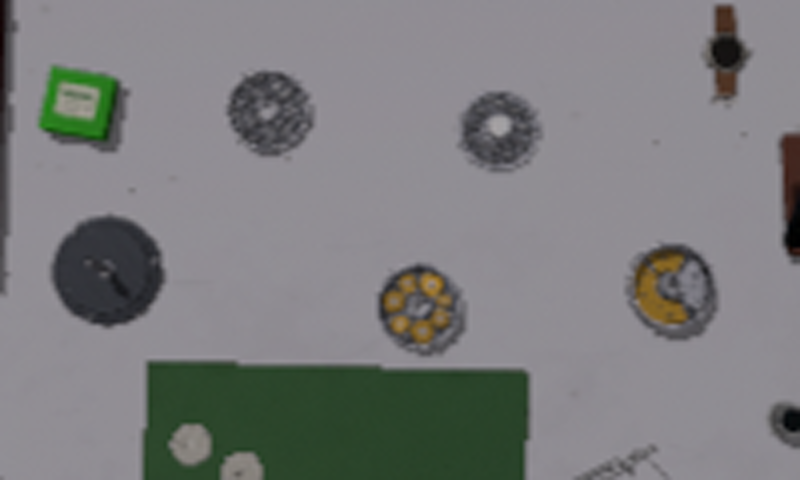

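View pics/sidec.png

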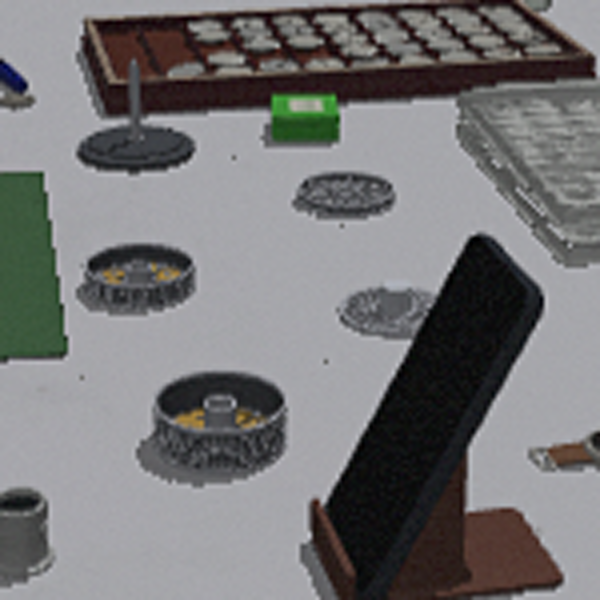

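Deep = (318,208), medium = (255,212), shallow = (218,163), lid = (275,168). I'll triangulate centres and check them by overlaying projected model circles.

```bash
cat > fit.py <<'E'
from h import *
from scipy.optimize import minimize
t=dict(np.load("top0.npz"));s=dict(np.load("side0.npz"))
G=dict(deep=(529,-116,24,33),med=(512,80,16,33),shal=(663,201,9,33),lid=(652,21,3,33),carrier=(533,323,7,42.5))
a=np.linspace(0,2*np.pi,72,endpoint=False)
def hull(i,x,y,h,R):
    P=[proj(i,(x+R*np.cos(b),y+R*np.sin(b),z)) for z in(0,h) for b in a]
    return cv2.convexHull(np.float32(P))
def run():
    out={}
    for n,(x,y,h,R) in G.items():
        for nm,i in(("top",t),("side",s)):
            # objects stand out of bench in texture; use depth height >1.5*noise & darkness
            W=world(i); g=i["pixels"].astype(float).mean(2)
            near=np.hypot(W[...,0]-x,W[...,1]-y)<60
            bg=np.median(g[near])
            def pts(xy):
                H=hull(i,*xy,h,R)[:,0]; c=H.mean(0)
                gi=cv2.GaussianBlur(g,(0,0),.8)
                f=lambda k:cv2.remap(gi.astype(np.float32),(c+(H-c)*k).astype(np.float32)[:,None,0].reshape(-1,1),(c+(H-c)*k)[:,1].astype(np.float32).reshape(-1,1),cv2.INTER_LINEAR)
                return -np.mean(np.clip(f(1.07)-f(.93),-60,60))
            best=min(((pts((x+dx,y+dy)),x+dx,y+dy) for dx in np.arange(-8,8.1,1) for dy in np.arange(-8,8.1,1)))
            r=minimize(lambda p:pts(p),best[1:],method="Nelder-Mead",options=dict(initial_simplex=np.array(best[1:])+[[0,0],[1,0],[0,1]]))
            out[n,nm]=r.x; print(n,nm,r.x.round(1),round(r.fun,1))
    return out
E
python3 - <<'E'
from fit import *
o=run()
for nm,i in(("top",t),("side",s)):
    big=[]
    for n,(x,y,h,R) in G.items():
        k=7 if nm=="top" else 5; c=proj(i,(x,y,15)).astype(int); w=18 if nm=="top" else 25
        im=cv2.resize(i["pixels"][c[1]-w:c[1]+w,c[0]-w:c[0]+w][:,:,::-1],None,fx=k,fy=k,interpolation=cv2.INTER_CUBIC)
        m=np.mean([o[n,"top"],o[n,"side"]],0)
        for z,col in((0,(0,0,255)),(h,(0,255,255))):
            P=np.array([proj(i,(m[0]+R*np.cos(b),m[1]+R*np.sin(b),z)) for b in a]); P=(P-c+w+.5)*k
            cv2.polylines(im,[P.astype(np.int32)],True,col,1)
        if n=="carrier":
            for z in(10,70):
                cv2.circle(im,tuple(((proj(i,(*m,z))-c+w+.5)*k).astype(int)),2,(0,0,255),1)
        big.append(im)
    big.append(big[0]*0)
    cv2.imwrite(f"pics/{nm}fit.png",np.vstack([np.hstack(big[:3]),np.hstack(big[3:])]))
E
```

```text
deep top [ 531.7 -114. ] -29.1
deep side [ 534.8 -115.6] -49.1
med top [512.   80.7] -29.6
med side [511.2  77.4] -50.1
shal top [664.8 204.1] -32.0
shal side [663.8 203. ] -40.4
lid top [655.1  20.7] -23.9
lid side [655.  19.] -17.6
carrier top [536.  326.4] -58.2
carrier side [534.8 322.4] -48.6
```

View pics/topfit.png

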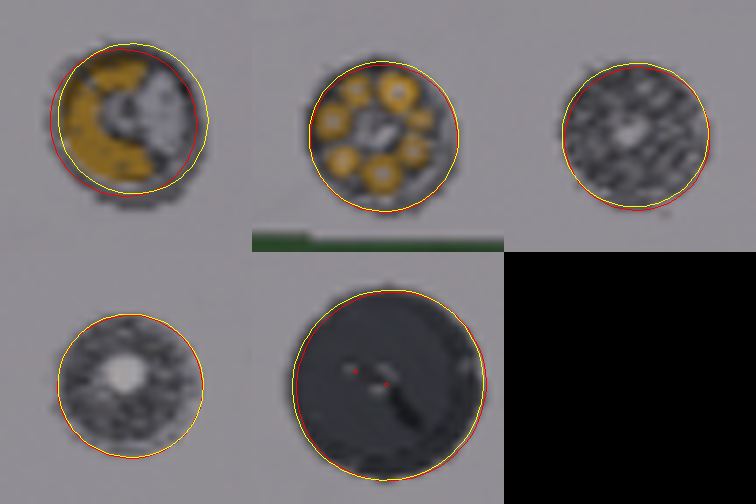

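View pics/sidefit.png

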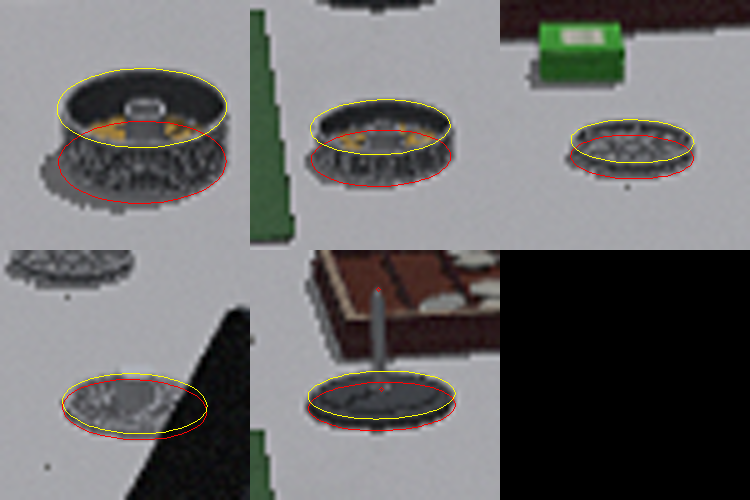

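Overlays agree within 2–4 mm; rim heights match 24/16/9/3. Check the phone and other tall obstacles and then start.

```bash
cat >> h.py <<'E'
def plan(p,goal,n=None):
    "world shift -> full-scale units in tool frame for nominal yaw (tool y=+x, x=+y, z=-z)"
    d=np.array(goal)-p; return np.round(np.array([d[1],d[0],-d[2]])/50,3)
E
python3 - <<'E'
from h import *
t=dict(np.load("top0.npz"));s=dict(np.load("side0.npz"))
for nm,i in(("top",t),("side",s)):
    W=world(i)[i["depth"]>0]
    for c,(x0,x1,y0,y1) in dict(phone=(450,700,-330,-165),tray=(430,800,365,700),path=(250,800,-160,450)).items():
        m=W[(W[:,0]>x0)&(W[:,0]<x1)&(W[:,1]>y0)&(W[:,1]<y1)&(W[:,2]>28)]
        print(nm,c,len(m),m.min(0).round(),m.max(0).round(), np.percentile(m,[5,95],axis=0).round().tolist() if len(m) else 0)
E
```

```text
top phone 685 [ 577. -272.   28.] [ 645. -199.  146.] [[583.0, -267.0, 35.0], [638.0, -201.0, 141.0]]
top tray 195 [521. 413.  28.] [794. 615.  33.] [[524.0, 416.0, 28.0], [776.0, 612.0, 31.0]]
top path 848 [ 526. -160.   28.] [800. 447.  71.] [[598.0, 73.0, 29.0], [799.0, 420.0, 43.0]]
side phone 1937 [ 577. -272.   28.] [ 643. -197.  141.] [[583.0, -269.0, 32.0], [635.0, -204.0, 137.0]]Traceback (most recent call last):
  File "<stdin>", line 7, in <module>
    return umr_minimum(a, axis, None, out, keepdims, initial, where)
ValueError: zero-size array to reduction operation minimum which has no identity
```

Emit:
step_arm --pt "1 0 0 0 0 0 -1" --pt "1 0 0 0 0 0 -1" --pt "1 0 0 0 0 0 -1" --pt "1 0 0 0 0 0 -1" --pt "1 0 0 0 0 0 -1" --pt "1 0 0 0 0 0 -1" --pt "1 0 0 0 0 0 -1" --pt "1 0 0 0 0 0 -1" --pt "1 0 0 0 0 0 -1" --pt "1 0 0 0 0 0 -0.35" --pt "1 0 0 0 0 0 0"

```text
t: 1.48
ee_pos: [271.1, -562.8, 222.3]
orientation: [-2.221, -2.22, -0.0]
ft_force: [0.1, -0.0, -0.5]
width: 87.9
grasp_force: 0.0
```

Emit:
step_arm --pt "1 0.9 0.52 0 0 0 0" --pt "1 0.9 0.52 0 0 0 0" --pt "1 0.9 0.52 0 0 0 0" --pt "1 0.9 0.52 0 0 0 0" --pt "1 0.9 0.52 0 0 0 0" --pt "1 0.9 0.52 0 0 0 0" --pt "1 0.9 0.52 0 0 0 0" --pt "1 0.9 0.52 0 0 0 0" --pt "1 0.9 0.52 0 0 0 0" --pt "1 0.88 0.54 0 0 0 0" --pt "1 0 0 0.8 0 0 0" --pt "1 0 0 0.8 0 0 0" --pt "1 0 0 0.8 0 0 0" --pt "1 0 0 0.8 0 0 0" --pt "1 0 0 0 0 0 0" --pt "1 0 0 0 0 0 0"

```text
t: 3.48
ee_pos: [532.9, -114.3, 63.7]
orientation: [2.221, 2.22, 0.001]
ft_force: [-1.1, -0.4, 0.6]
width: 88.1
grasp_force: 0.0
```

```bash
python3 - <<'E'
from h import *
from workcell import get_obs, vision
print(get_obs()["ee_pos"])
im=[]
for n,c in(("top",(316,207)),("side",(245,238))):
    i=vision.get_image(n); np.savez(n+"1.npz",**i)
    im.append(cv2.resize(i["pixels"][c[1]-30:c[1]+30,c[0]-30:c[0]+30][:,:,::-1],None,fx=6,fy=6,interpolation=cv2.INTER_CUBIC))
cv2.imwrite("pics/a1.png",np.hstack(im))
E
```

```text
[ 532.87817485 -114.25177557   63.65842584]
```

View pics/a1.png

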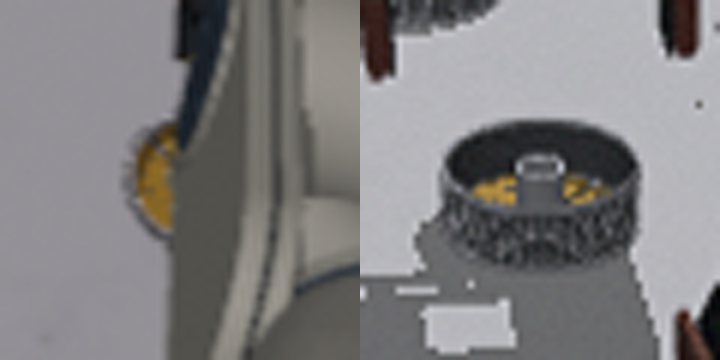

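Fingers straddle the deep basket (side crop tips at x≈378 and 685, basket centre 540). Descend and close.

Emit:
step_arm --pt "1 0 0.02 0.7 0 0 0" --pt "1 0 0.02 0.45 0 0 0" --pt "1 0 0 0.03 0 0 0" --pt "1 0 0 0 0 0 0" --pt "-1 0 0 0 0 0 0" --pt "-1 0 0 0 0 0 0" --pt "-1 0 0 0 0 0 0" --pt "-1 0 0 0 0 0 0" --pt "-1 0 0 0 0 0 0"

```text
t: 4.7
ee_pos: [534.8, -114.2, 4.4]
orientation: [2.221, 2.22, 0.001]
ft_force: [-0.4, 0.5, 7.0]
width: 66.1
grasp_force: 30.0
```

Emit:
step_arm --pt "1 0 0 0 0 0 0" --pt "1 0 0 0 0 0 0" --pt "1 0 0 0 0 0 0" --pt "1 0 0 0 0 0 -1" --pt "1 0 0 0 0 0 -1" --pt "1 0 0 0 0 0 -1" --pt "1 0 0 0 0 0 -1" --pt "1 0 0 0 0 0 -1" --pt "1 0 0 0 0 0 -1" --pt "1 0 0 0 0 0 -1" --pt "1 0 0 0 0 0 -1" --pt "1 0 0 0 0 0 -1" --pt "1 0 0 0 0 0 -1" --pt "1 0 0 0 0 0 -1" --pt "-1 0 0 0 0 0 0" --pt "-1 0 0 0 0 0 0" --pt "-1 0 0 0 0 0 0" --pt "-1 0 0 0 0 0 0" --pt "-1 0 0 0 0 0 0"

```text
t: 7.08
ee_pos: [534.1, -114.1, 3.6]
orientation: [-0.393, -3.117, -0.0]
ft_force: [-0.5, -0.2, -0.4]
width: 66.5
grasp_force: 30.0
```

Emit:
step_arm --pt "-1 0 0 -0.4 0 0 0" --pt "-1 0 0 -0.8 0 0 0" --pt "-1 0 0 -0.8 0 0 0" --pt "-1 0 0 -0.4 0 0 0" --pt "-1 0 0 0 0 0 1" --pt "-1 0 0 0 0 0 1" --pt "-1 0 0 0 0 0 1" --pt "-1 0 0 0 0 0 1" --pt "-1 0 0 0 0 0 1" --pt "-1 0 0 0 0 0 1" --pt "-1 0 0 0 0 0 1" --pt "-1 0 0 0 0 0 1" --pt "-1 0 0 0 0 0 1" --pt "-1 0 0 0 0 0 1" --pt "-1 0 0 0 0 0 1" --pt "-1 0.4 0 0 0 0 0"

```text
t: 9.07
ee_pos: [534.5, -94.2, 124.9]
orientation: [2.222, 2.219, 0.001]
ft_force: [0.2, 0.3, -1.1]
width: 66.6
grasp_force: 30.0
```

Emit:
step_arm --pt "-1 0.8 0 0 0 0 0" --pt "-1 0.9 0 0 0 0 0" --pt "-1 0.9 0 0 0 0 0" --pt "-1 0.9 0 0 0 0 0" --pt "-1 0.9 0 0 0 0 0" --pt "-1 0.9 0 0 0 0 0" --pt "-1 0.9 0 0 0 0 0" --pt "-1 0.9 0 0 0 0 0" --pt "-1 0.8 0 0 0 0 0" --pt "-1 0.46 0 0 0 0 0" --pt "-1 0 0 0 0 0 0" --pt "-1 0 0 0 0 0 0"

```text
t: 10.58
ee_pos: [533.7, 323.1, 123.6]
orientation: [-2.221, -2.222, 0.001]
ft_force: [0.4, 0.7, -0.9]
width: 66.2
grasp_force: 30.0
```

```bash
python3 - <<'E'
from h import *
from workcell import get_obs, vision
o=get_obs();p=o["ee_pos"];print(p,o["orientation"],o["ft_force"])
im=[]
for n,c in(("top",(177,200)),("side",(225,145))):
    i=vision.get_image(n); np.savez(n+"2.npz",**i)
    # project expected tube-top centre / tube bottom
    print(n,proj(i,p+[0,0,-4+22]),proj(i,p-[0,0,4]))
    im.append(cv2.resize(i["pixels"][c[1]-30:c[1]+30,c[0]-30:c[0]+30][:,:,::-1],None,fx=6,fy=6,interpolation=cv2.INTER_CUBIC))
cv2.imwrite("pics/a2.png",np.hstack(im))
E
```

```text
[533.74574284 323.09944145 123.6337403 ] [-2.22094962e+00 -2.22192722e+00  1.49176521e-03] [ 0.40254667  0.71361858 -0.87257767]
top [166.63484363 198.66383129] [168.57538679 199.44799257]
side [222.04731197 124.71758451] [222.26745699 132.46570268]
```

View pics/a2.png

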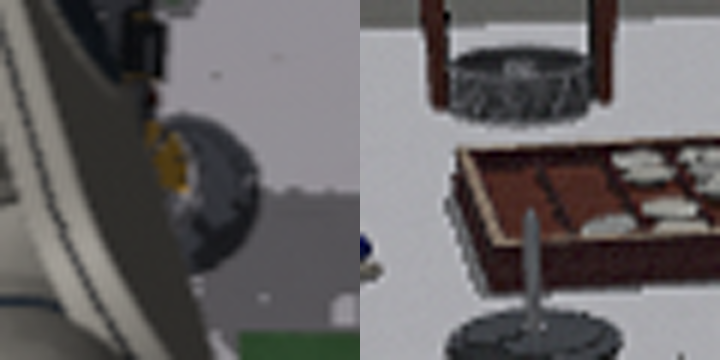

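Side crop: basket centre x≈519, spindle axis extrapolated to that height ≈526, so x must grow ~3 mm; the top view places the tip at y≈327. Shift to about (537, 327), lower to just above the tip and look again.

Emit:
step_arm --pt "-1 0.075 0.06 0 0 0 0" --pt "-1 0 0 0.6 0 0 0" --pt "-1 0 0 0.28 0 0 0" --pt "-1 0 0 0 0 0 0" --pt "-1 0 0 0 0 0 0"

```text
t: 11.3
ee_pos: [537.7, 327.8, 80.3]
orientation: [2.221, 2.221, 0.001]
ft_force: [-0.6, -0.5, -0.1]
width: 66.4
grasp_force: 30.0
```

```bash
python3 - <<'E'
from h import *
from workcell import get_obs, vision
o=get_obs();p=o["ee_pos"];print(p)
im=[]
for n,c in(("top",(177,200)),("side",(225,145))):
    i=vision.get_image(n); np.savez(n+"3.npz",**i)
    print(n,proj(i,p+[0,0,-4+22]),proj(i,p-[0,0,4]),proj(i,[p[0],p[1],70]))
    im.append(cv2.resize(i["pixels"][c[1]-20:c[1]+20,c[0]-20:c[0]+20][:,:,::-1],None,fx=10,fy=10,interpolation=cv2.INTER_CUBIC))
cv2.imwrite("pics/a3.png",np.hstack(im))
E
```

```text
[537.67387725 327.80867031  80.26770098]
top [168.81216305 198.76906604] [170.62569897 199.51818426] [171.12849789 199.72587568]
side [223.71074239 139.40241338] [223.9159128  146.91830466] [223.97386106 149.04109063]
```

View pics/a3.png

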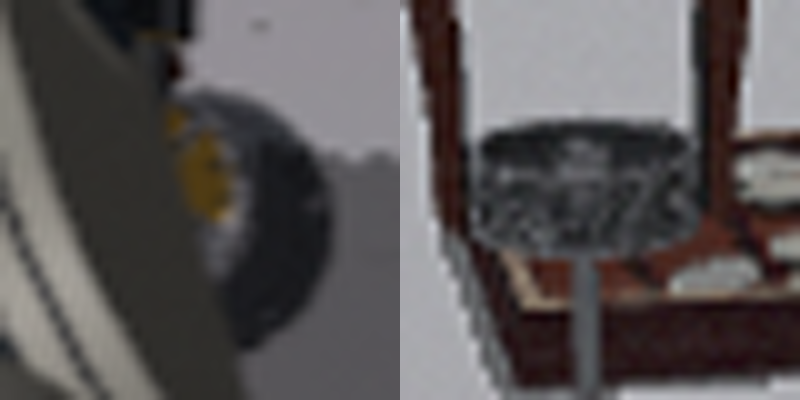

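Basket centre (x≈585) lines up with the spindle (x≈587). Lower gently and watch the force.

Emit:
step_arm --pt "-1 0 0 0.08 0 0 0" --pt "-1 0 0 0.08 0 0 0" --pt "-1 0 0 0.08 0 0 0" --pt "-1 0 0 0 0 0 0"

```text
t: 11.9
ee_pos: [536.8, 327.5, 67.1]
orientation: [-2.221, -2.221, 0.001]
ft_force: [0.5, -0.1, -0.2]
width: 66.2
grasp_force: 30.0
```

Emit:
step_arm --pt "-1 0 0 0.1 0 0 0" --pt "-1 0 0 0.1 0 0 0" --pt "-1 0 0 0.1 0 0 0" --pt "-1 0 0 0 0 0 0"

```text
t: 12.4
ee_pos: [536.9, 327.4, 52.1]
orientation: [-2.221, -2.221, 0.002]
ft_force: [-0.8, 0.3, -0.7]
width: 66.5
grasp_force: 30.0
```

Emit:
step_arm --pt "-1 0 0 0.25 0 0 0" --pt "-1 0 0 0.25 0 0 0" --pt "-1 0 0 0.15 0 0 0" --pt "-1 0 0 0.06 0 0 0" --pt "-1 0 0 0 0 0 0"

```text
t: 13.02
ee_pos: [537.1, 327.6, 16.9]
orientation: [-2.221, -2.221, 0.001]
ft_force: [-0.2, 0.4, -0.1]
width: 66.8
grasp_force: 30.0
```

Emit:
step_arm --pt "-1 0 0 0.03 0 0 0" --pt "-1 0 0 0.02 0 0 0" --pt "-1 0 0 0 0 0 0"

```text
t: 13.4
ee_pos: [537.2, 327.7, 14.8]
orientation: [2.221, 2.221, 0.0]
ft_force: [-0.2, 0.6, -0.8]
width: 66.6
grasp_force: 30.0
```

Emit:
step_arm --pt "1 0 0 0 0 0 0" --pt "1 0 0 0 0 0 0" --pt "1 0 0 0 0 0 0" --pt "1 0 0 -0.3 0 0 0" --pt "1 0 0 -0.8 0 0 0" --pt "1 0 0 -0.9 0 0 0" --pt "1 0 0 -0.3 0 0 0" --pt "1 -0.5 -0.05 0 0 0 0" --pt "1 -0.9 -0.09 0 0 0 0" --pt "1 -0.9 -0.09 0 0 0 0" --pt "1 -0.9 -0.09 0 0 0 0" --pt "1 -0.9 -0.09 0 0 0 0" --pt "1 -0.7 -0.06 0 0 0 0" --pt "1 -0.13 -0.01 0 0 0 0" --pt "1 0 0 0 0 0 0"

```text
t: 15.28
ee_pos: [512.4, 80.6, 128.9]
orientation: [-2.222, -2.219, 0.002]
ft_force: [-0.5, 0.3, -0.6]
width: 87.7
grasp_force: 0.0
```

```bash
python3 - <<'E'
from h import *
from workcell import get_obs, vision
t=dict(np.load("top0.npz")); W=world(t); p=t["pixels"].astype(int)
g=(p[...,1]>p[...,0]+15)&(p[...,1]>p[...,2]+10)&(np.mgrid[:384,:512][0]>220)
m=W[g]; print("mat",np.percentile(m,[1,50,99],axis=0).round(1).tolist())
b=W[215:222,190:240].reshape(-1,3); print("bench",np.median(b[:,2]))
q=get_obs()["ee_pos"];print(q)
im=[]
for n,c in(("side",(225,150)),("side",(225,200))):
    i=vision.get_image(n)
    im.append(cv2.resize(i["pixels"][c[1]-25:c[1]+25,c[0]-25:c[0]+25][:,:,::-1],None,fx=8,fy=8,interpolation=cv2.INTER_CUBIC))
cv2.imwrite("pics/a4.png",np.hstack(im))
E
```

```text
mat [[279.9, -0.2, -2.0], [372.5, 141.7, 2.9], [463.3, 288.1, 8.4]]
bench 0.21605967444747876
[512.36990935  80.58564998 128.87042785]
```

View pics/a4.png

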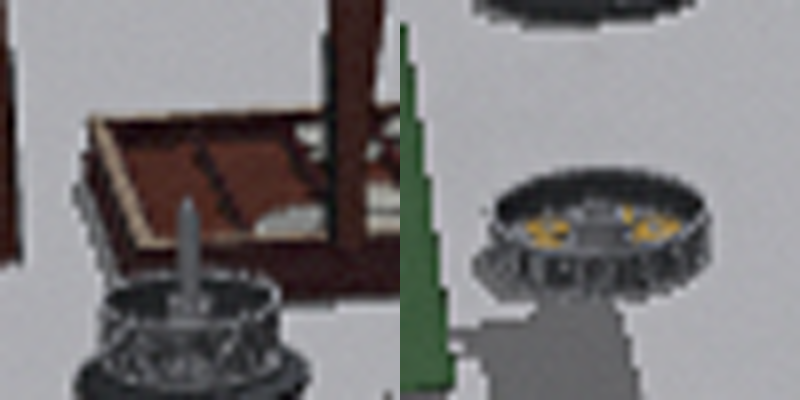

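Deep basket sits level on the carrier with the spindle standing through its tube; medium basket is clear to grip. To keep the fingers off the mat I grip at ±45°.

Emit:
step_arm --pt "1 0 0 0 0 0 -1" --pt "1 0 0 0 0 0 -1" --pt "1 0 0 0 0 0 -1" --pt "1 0 0 0 0 0 -1" --pt "1 0 0 0 0 0 -1" --pt "1 0 0 0 0 0 -1" --pt "1 0 0 0 0 0 -0.55" --pt "1 0 0 0.6 0 0 0" --pt "1 0 0 0.8 0 0 0" --pt "1 0 0 0.7 0 0 0" --pt "1 0 0 0.3 0 0 0" --pt "1 0 0 0.07 0 0 0" --pt "1 0 0 0 0 0 0" --pt "-1 0 0 0 0 0 0" --pt "-1 0 0 0 0 0 0" --pt "-1 0 0 0 0 0 0" --pt "-1 0 0 0 0 0 0" --pt "-1 0 0 0 0 0 0"

```text
t: 17.62
ee_pos: [513.9, 81.3, 6.9]
orientation: [1.201, 2.901, 0.001]
ft_force: [-0.6, 1.2, 6.4]
width: 65.6
grasp_force: 30.0
```

Gripped. Open, turn 90°, lower 2 mm, grip again.

Emit:
step_arm --pt "1 0 0 0 0 0 0" --pt "1 0 0 0 0 0 0" --pt "1 0 0 0.03 0 0 0" --pt "1 0 0 0 0 0 1" --pt "1 0 0 0 0 0 1" --pt "1 0 0 0 0 0 1" --pt "1 0 0 0 0 0 1" --pt "1 0 0 0 0 0 1" --pt "1 0 0 0 0 0 1" --pt "1 0 0 0 0 0 1" --pt "1 0 0 0 0 0 1" --pt "1 0 0 0 0 0 1" --pt "1 0 0 0 0 0 1" --pt "1 0 0 0 0 0 1" --pt "1 0 0 0 0 0 1" --pt "1 0 0 0 0 0 1" --pt "1 0 0 0 0 0 0.1"

```text
t: 19.75
ee_pos: [513.0, 81.1, 4.5]
orientation: [-2.902, -1.202, 0.001]
ft_force: [0.1, -0.1, 0.3]
width: 87.5
grasp_force: 0.0
```

Emit:
step_arm --pt "-1 0 0 0 0 0 0" --pt "-1 0 0 0 0 0 0" --pt "-1 0 0 0 0 0 0" --pt "-1 0 0 0 0 0 0" --pt "-1 0 0 0 0 0 0" --pt "-1 0 0 -0.4 0 0 0" --pt "-1 0 0 -0.8 0 0 0" --pt "-1 0 0 -0.8 0 0 0" --pt "-1 0 0 -0.4 0 0 0" --pt "-1 0 0 0 0 0 -1" --pt "-1 0 0 0 0 0 -1" --pt "-1 0 0 0 0 0 -1" --pt "-1 0 0 0 0 0 -1" --pt "-1 0 0 0 0 0 -1" --pt "-1 0 0 0 0 0 -1" --pt "-1 0 0 0 0 0 -0.55" --pt "-1 0 0 0 0 0 0"

```text
t: 21.88
ee_pos: [513.0, 81.2, 124.6]
orientation: [-2.222, -2.221, 0.0]
ft_force: [-0.7, 0.8, -0.3]
width: 65.3
grasp_force: 30.0
```

Emit:
step_arm --pt "-1 0.5 0.05 0 0 0 0" --pt "-1 0.9 0.09 0 0 0 0" --pt "-1 0.9 0.09 0 0 0 0" --pt "-1 0.9 0.09 0 0 0 0" --pt "-1 0.9 0.09 0 0 0 0" --pt "-1 0.7 0.06 0 0 0 0" --pt "-1 0.13 0.01 0 0 0 0" --pt "-1 0 0 0.6 0 0 0" --pt "-1 0 0 0.26 0 0 0" --pt "-1 0 0 0 0 0 0" --pt "-1 0 0 0 0 0 0"

```text
t: 23.25
ee_pos: [537.7, 327.4, 82.4]
orientation: [2.222, 2.22, 0.001]
ft_force: [1.0, -0.1, -0.6]
width: 64.9
grasp_force: 30.0
```

Emit:
step_arm --pt "-1 0 0 0.1 0 0 0" --pt "-1 0 0 0.1 0 0 0" --pt "-1 0 0 0.1 0 0 0" --pt "-1 0 0 0 0 0 0"

```text
t: 23.75
ee_pos: [536.8, 327.5, 66.1]
orientation: [-2.221, -2.221, 0.001]
ft_force: [-0.4, 0.4, -1.1]
width: 64.8
grasp_force: 30.0
```

Free over the tip. Continue to just above seat (TCP ≈ 39).

Emit:
step_arm --pt "-1 0 0 0.14 0 0 0" --pt "-1 0 0 0.14 0 0 0" --pt "-1 0 0 0.14 0 0 0" --pt "-1 0 0 0.08 0 0 0" --pt "-1 0 0 0 0 0 0" --pt "-1 0 0 0 0 0 0"

```text
t: 24.5
ee_pos: [537.3, 327.8, 41.8]
orientation: [2.221, 2.221, 0.0]
ft_force: [-0.0, -0.1, -0.6]
width: 65.1
grasp_force: 30.0
```

```bash
python3 - <<'E'
from h import *
from workcell import get_obs, vision
print(get_obs()["ee_pos"],get_obs()["ft_force"])
i=vision.get_image("side");c=(225,155)
cv2.imwrite("pics/a5.png",cv2.resize(i["pixels"][c[1]-25:c[1]+25,c[0]-25:c[0]+25][:,:,::-1],None,fx=10,fy=10,interpolation=cv2.INTER_CUBIC))
E
```

```text
[537.3232819  327.78017143  41.83060063] [-0.00669103 -0.11665623 -0.62158801]
```

View pics/a5.png

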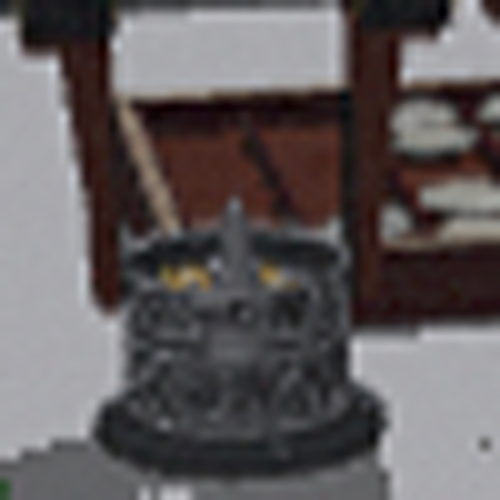

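Medium rides on the spindle just above the deep basket. Lower the last ~3 mm and release.

Emit:
step_arm --pt "-1 0 0 0.04 0 0 0" --pt "-1 0 0 0.02 0 0 0" --pt "-1 0 0 0 0 0 0"

```text
t: 24.92
ee_pos: [537.2, 327.7, 38.7]
orientation: [2.221, 2.221, 0.0]
ft_force: [0.0, -0.2, -0.2]
width: 65.1
grasp_force: 30.0
```

Emit:
step_arm --pt "1 0 0 0 0 0 0" --pt "1 0 0 0 0 0 0" --pt "1 0 0 0 0 0 0" --pt "1 0 0 -0.3 0 0 0" --pt "1 0 0 -0.8 0 0 0" --pt "1 0 0 -0.5 0 0 0" --pt "1 0 0 -0.1 0 0 0" --pt "1 -0.4 0.43 0 0 0 0" --pt "1 -0.6 0.63 0 0 0 0" --pt "1 -0.6 0.63 0 0 0 0" --pt "1 -0.5 0.53 0 0 0 0" --pt "1 -0.33 0.35 0 0 0 0" --pt "1 0 0 0.8 0 0 0" --pt "1 0 0 0.8 0 0 0" --pt "1 0 0 0.4 0 0 0" --pt "1 0 0 0.2 0 0 0" --pt "1 0 0 0 0 0 0" --pt "1 0 0 0 0 0 0"

```text
t: 27.18
ee_pos: [666.6, 206.6, 15.1]
orientation: [2.22, 2.221, 0.003]
ft_force: [0.2, 0.6, 1.2]
width: 87.9
grasp_force: 0.0
```

Emit:
step_arm --pt "1 0 0 0.15 0 0 0" --pt "1 0 0 0.07 0 0 0" --pt "1 0 0 0 0 0 0" --pt "-1 0 0 0 0 0 0" --pt "-1 0 0 0 0 0 0" --pt "-1 0 0 0 0 0 0" --pt "-1 0 0 0 0 0 0" --pt "-1 0 0 0 0 0 0"

```text
t: 28.18
ee_pos: [665.8, 206.2, 2.8]
orientation: [2.221, 2.221, 0.0]
ft_force: [-0.2, -0.0, 0.5]
width: 64.1
grasp_force: 30.5
```

Emit:
step_arm --pt "1 0 0 0 0 0 0" --pt "1 0 0 0 0 0 0" --pt "1 0 0 0 0 0 0" --pt "1 0 0 0 0 0 -1" --pt "1 0 0 0 0 0 -1" --pt "1 0 0 0 0 0 -1" --pt "1 0 0 0 0 0 -1" --pt "1 0 0 0 0 0 -1" --pt "1 0 0 0 0 0 -1" --pt "1 0 0 0 0 0 -1" --pt "1 0 0 0 0 0 -1" --pt "1 0 0 0 0 0 -1" --pt "1 0 0 0 0 0 -1" --pt "1 0 0 0 0 0 -1" --pt "1 0 0 0 0 0 -1" --pt "1 0 0 0 0 0 -1" --pt "1 0 0 0 0 0 -0.1"

```text
t: 30.3
ee_pos: [665.7, 206.2, 2.6]
orientation: [0.001, -3.142, 0.0]
ft_force: [0.5, -0.7, 0.2]
width: 88.0
grasp_force: 0.0
```

Emit:
step_arm --pt "-1 0 0 0 0 0 0" --pt "-1 0 0 0 0 0 0" --pt "-1 0 0 0 0 0 0" --pt "-1 0 0 0 0 0 0" --pt "-1 0 0 0 0 0 0" --pt "-1 0 0 -0.4 0 0 0" --pt "-1 0 0 -0.8 0 0 0" --pt "-1 0 0 -0.8 0 0 0" --pt "-1 0 0 -0.4 0 0 0" --pt "-1 0 0 0 0 0 0"

```text
t: 31.55
ee_pos: [666.7, 206.5, 124.8]
orientation: [-0.002, 3.138, 0.002]
ft_force: [-0.9, -0.3, -1.0]
width: 65.6
grasp_force: 30.5
```

Emit:
step_arm --pt "-1 0.4 0.38 0 0 0 0" --pt "-1 0.6 0.57 0 0 0 0" --pt "-1 0.6 0.57 0 0 0 0" --pt "-1 0.6 0.56 0 0 0 0" --pt "-1 0.37 0.35 0 0 0 0" --pt "-1 0 0 0.6 0 0 0" --pt "-1 0 0 0.26 0 0 0" --pt "-1 0 0 0 0 0 0" --pt "-1 0 0 0 0 0 0"

```text
t: 32.67
ee_pos: [537.3, 327.5, 79.9]
orientation: [-0.001, 3.141, 0.0]
ft_force: [1.6, -0.7, -0.0]
width: 65.8
grasp_force: 30.5
```

```bash
python3 - <<'E'
from h import *
from workcell import get_obs, vision
o=get_obs();print(o["ee_pos"],o["orientation"],o["ft_force"],o["width"])
i=vision.get_image("side");c=(225,155)
cv2.imwrite("pics/a6.png",cv2.resize(i["pixels"][c[1]-25:c[1]+25,c[0]-25:c[0]+25][:,:,::-1],None,fx=10,fy=10,interpolation=cv2.INTER_CUBIC))
E
```

```text
[537.28744222 327.49992036  79.8588391 ] [-1.23515379e-03  3.14149905e+00  1.52480323e-04] [ 1.56533663 -0.69050311 -0.03129959] 65.81398740553189
```

View pics/a6.png

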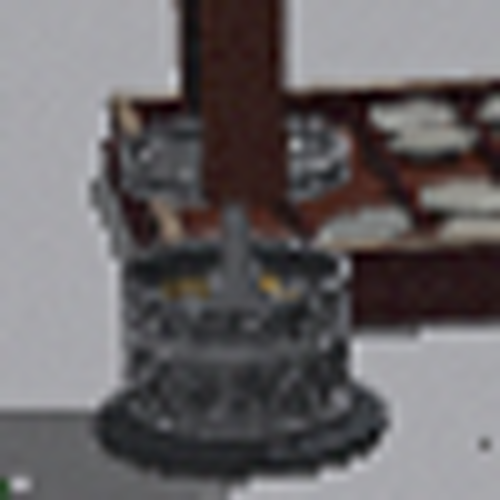

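Shallow basket is level and centred (x≈235) on the spindle tip (235). Lower.

Emit:
step_arm --pt "-1 0 0 0.1 0 0 0" --pt "-1 0 0 0.1 0 0 0" --pt "-1 0 0 0.1 0 0 0" --pt "-1 0 0 0 0 0 0"

```text
t: 33.22
ee_pos: [536.7, 327.3, 64.1]
orientation: [0.002, -3.141, 0.001]
ft_force: [0.5, -0.3, 0.0]
width: 65.5
grasp_force: 30.5
```

Emit:
step_arm --pt "-1 0 0 0.1 0 0 0" --pt "-1 0 0 0.07 0 0 0" --pt "-1 0 0 0.03 0 0 0" --pt "-1 0 0 0 0 0 0" --pt "-1 0 0 0 0 0 0"

```text
t: 33.85
ee_pos: [537.1, 327.6, 54.8]
orientation: [-0.002, 3.141, 0.0]
ft_force: [0.2, -0.6, -0.7]
width: 65.7
grasp_force: 30.5
```

Emit:
step_arm --pt "-1 0 0 0.03 0 0 0" --pt "-1 0 0 0.01 0 0 0" --pt "-1 0 0 0 0 0 0"

```text
t: 34.22
ee_pos: [537.0, 327.5, 52.7]
orientation: [-0.002, 3.142, 0.0]
ft_force: [-0.4, -0.4, -0.3]
width: 65.7
grasp_force: 30.5
```

Emit:
step_arm --pt "1 0 0 0 0 0 0" --pt "1 0 0 0 0 0 0" --pt "1 0 0 0 0 0 0" --pt "1 0 0 -0.3 0 0 0" --pt "1 0 0 -0.7 0 0 0" --pt "1 0 0 -0.4 0 0 0" --pt "1 -0.2 -0.51 0 0 0 0" --pt "1 -0.32 -0.82 0 0 0 0" --pt "1 -0.32 -0.82 0 0 0 0" --pt "1 -0.32 -0.82 0 0 0 0" --pt "1 -0.32 -0.82 0 0 0 0" --pt "1 -0.32 -0.82 0 0 0 0" --pt "1 -0.32 -0.82 0 0 0 0" --pt "1 -0.27 -0.7 0 0 0 0" --pt "1 0 0 0 0 0 0" --pt "1 0 0 0 0 0 0"

```text
t: 36.22
ee_pos: [656.5, 21.6, 122.9]
orientation: [0.001, -3.141, -0.0]
ft_force: [0.7, 1.2, -0.4]
width: 88.1
grasp_force: 0.0
```

```bash
python3 - <<'E'
from h import *
from workcell import get_obs, vision
o=get_obs();print(o["ee_pos"],o["orientation"])
im=[]
for c in((225,155),(285,205)):
    i=vision.get_image("side")
    im.append(cv2.resize(i["pixels"][c[1]-25:c[1]+25,c[0]-25:c[0]+25][:,:,::-1],None,fx=8,fy=8,interpolation=cv2.INTER_CUBIC))
cv2.imwrite("pics/a7.png",np.hstack(im))
i=dict(np.load("top0.npz"))
g=i["pixels"].astype(float).mean(2); v,u=np.mgrid[155:181,262:290]; w=np.clip(g[155:181,262:290]-0,0,255)
p=i["pixels"][158:178,265:285].astype(int).sum(2)//3; print(p[3:14,4:17])
E
```

```text
[656.53570618  21.59876275 122.88674884] [ 1.32550602e-03 -3.14132576e+00 -4.89559638e-04]
[[ 77  78  78  87  82  75  79  71  67  69  75  97 106]
 [ 83  88  79  80  85  79  74  65  69  81  82  75  76]
 [ 65  62  70  80  95 105 103  83  66  66  62  61  81]
 [ 72  64  76 114 143 150 150 139 102  75  80  57  70]
 [ 63  79 113 144 159 160 160 157 132  97  88  79  78]
 [ 76  90 109 140 162 161 161 158 126  79  89 105  92]
 [ 61 106 118 133 161 160 159 153 116  65  66  77  68]
 [ 93  97  97 100 125 152 143 108  82  73  78  76  65]
 [ 86  93 114 107  80  92  88  75  64  72  79  89  98]
 [ 79  88  88  93  89  71  71  69  56  61  71  73  80]
 [ 67  74  78  81  81  61  55  73  69  56  73  76  71]]
```

View pics/a7.png

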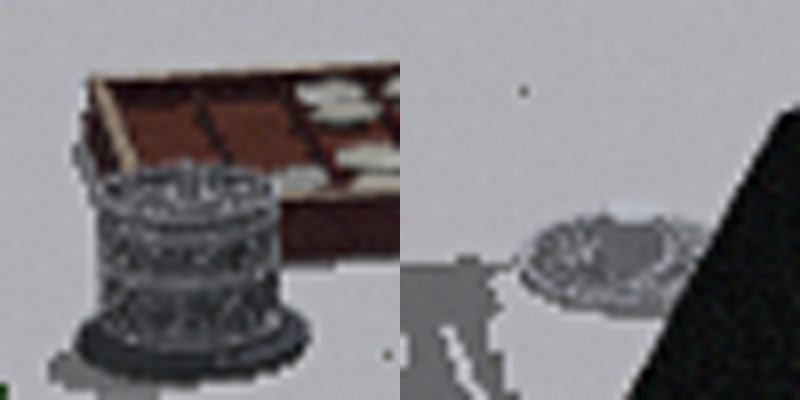

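Stack of three is level with the spindle tip showing; lid lies flat at the expected place. Descend to the knob.

Emit:
step_arm --pt "1 0 0 0.6 0 0 0" --pt "1 0 0 0.8 0 0 0" --pt "1 0 0 0.6 0 0 0" --pt "1 0 0 0.26 0 0 0" --pt "1 0 0 0.05 0 0 0" --pt "1 0 0 0 0 0 0" --pt "1 0 0 0 0 0 0"

```text
t: 37.2
ee_pos: [657.8, 21.2, 8.5]
orientation: [-0.002, 3.14, 0.0]
ft_force: [-0.1, -0.6, 0.4]
width: 87.5
grasp_force: 0.0
```

Emit:
step_arm --pt "-1 0 0 0 0 0 0" --pt "-1 0 0 0 0 0 0" --pt "-1 0 0 0 0 0 0" --pt "-1 0 0 0 0 0 0" --pt "-1 0 0 0 0 0 0" --pt "-1 0 0 0 0 0 0" --pt "-1 0 0 0 0 0 0" --pt "-1 0 0 0 0 0 0"

```text
t: 38.2
ee_pos: [656.9, 21.2, 7.1]
orientation: [0.002, -3.142, -0.0]
ft_force: [0.1, 0.5, -0.1]
width: 16.7
grasp_force: 30.0
```

Emit:
step_arm --pt "1 0 0 0 0 0 0" --pt "1 0 0 0 0 0 0" --pt "1 0 0 0 0 0 0" --pt "1 0 0 0 0 0 1" --pt "1 0 0 0 0 0 1" --pt "1 0 0 0 0 0 1" --pt "1 0 0 0 0 0 1" --pt "1 0 0 0 0 0 1" --pt "1 0 0 0 0 0 1" --pt "1 0 0 0 0 0 1" --pt "1 0 0 0 0 0 1" --pt "1 0 0 0 0 0 1" --pt "1 0 0 0 0 0 1" --pt "1 0 0 0 0 0 1" --pt "1 0 0 0 0 0 1" --pt "1 0 0 0 0 0 1" --pt "1 0 0 0 0 0 0.1"

```text
t: 40.33
ee_pos: [656.9, 21.1, 7.2]
orientation: [2.221, 2.222, -0.0]
ft_force: [-0.4, -0.5, 0.1]
width: 87.8
grasp_force: 0.0
```

Emit:
step_arm --pt "-1 0 0 0 0 0 0" --pt "-1 0 0 0 0 0 0" --pt "-1 0 0 0 0 0 0" --pt "-1 0 0 0 0 0 0" --pt "-1 0 0 0 0 0 0" --pt "-1 0 0 0 0 0 0" --pt "-1 0 0 0 0 0 0" --pt "-1 0 0 0 0 0 0" --pt "-1 0 0 -0.4 0 0 0" --pt "-1 0 0 -0.8 0 0 0" --pt "-1 0 0 -0.8 0 0 0" --pt "-1 0 0 -0.4 0 0 0" --pt "-1 0 0 0 0 0 0" --pt "-1 0 0 0 0 0 0"

```text
t: 42.08
ee_pos: [656.0, 21.1, 126.0]
orientation: [-2.22, -2.22, 0.002]
ft_force: [-1.1, 0.4, -1.0]
width: 17.0
grasp_force: 30.0
```

Emit:
step_arm --pt "-1 0.51 -0.2 0 0 0 0" --pt "-1 0.82 -0.32 0 0 0 0" --pt "-1 0.82 -0.32 0 0 0 0" --pt "-1 0.82 -0.32 0 0 0 0" --pt "-1 0.82 -0.32 0 0 0 0" --pt "-1 0.82 -0.32 0 0 0 0" --pt "-1 0.82 -0.32 0 0 0 0" --pt "-1 0.7 -0.27 0 0 0 0" --pt "-1 0 0 0.6 0 0 0" --pt "-1 0 0 0.26 0 0 0" --pt "-1 0 0 0 0 0 0" --pt "-1 0 0 0 0 0 0"

```text
t: 43.58
ee_pos: [537.9, 327.3, 84.4]
orientation: [2.222, 2.22, 0.0]
ft_force: [0.5, -1.0, -1.3]
width: 17.1
grasp_force: 30.0
```

```bash
python3 - <<'E'
from h import *
from workcell import get_obs, vision
o=get_obs();print(o["ee_pos"],o["orientation"],o["ft_force"],o["width"])
i=vision.get_image("side");c=(225,155)
cv2.imwrite("pics/a8.png",cv2.resize(i["pixels"][c[1]-25:c[1]+25,c[0]-25:c[0]+25][:,:,::-1],None,fx=10,fy=10,interpolation=cv2.INTER_CUBIC))
E
```

```text
[537.91444028 327.28404442  84.39227267] [2.22239246e+00 2.22044625e+00 2.33924769e-04] [ 0.51744757 -0.97009831 -1.25406901] 17.068381621394135
```

View pics/a8.png

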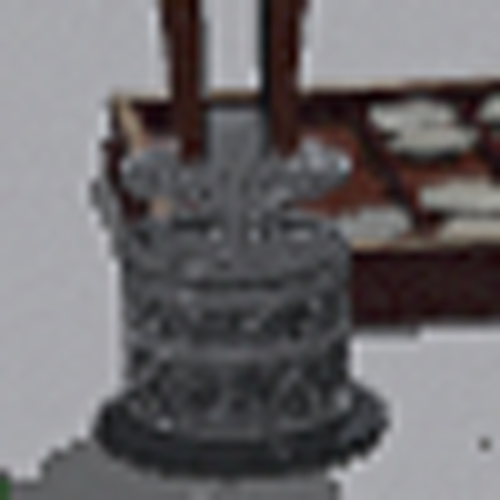

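Lid level and centred (x≈236). Lower it.

Emit:
step_arm --pt "-1 0 0 0.1 0 0 0" --pt "-1 0 0 0.1 0 0 0" --pt "-1 0 0 0.06 0 0 0" --pt "-1 0 0 0 0 0 0" --pt "-1 0 0 0 0 0 0"

```text
t: 44.25
ee_pos: [537.5, 327.7, 71.2]
orientation: [2.221, 2.221, 0.0]
ft_force: [0.6, 0.1, -1.0]
width: 16.7
grasp_force: 30.0
```

Emit:
step_arm --pt "-1 0 0 0.06 0 0 0" --pt "-1 0 0 0.04 0 0 0" --pt "-1 0 0 0 0 0 0" --pt "-1 0 0 0 0 0 0"

```text
t: 44.75
ee_pos: [537.4, 327.6, 66.2]
orientation: [-2.221, -2.221, 0.0]
ft_force: [1.0, 0.3, 0.2]
width: 16.7
grasp_force: 30.0
```

Emit:
step_arm --pt "1 0 0 0 0 0 0" --pt "1 0 0 0 0 0 0" --pt "1 0 0 0 0 0 0" --pt "1 0 0 0 0 0 0" --pt "1 0 0 -0.3 0 0 0" --pt "1 0 0 -0.7 0 0 0" --pt "1 0 0 -0.7 0 0 0" --pt "1 -0.6 -0.3 -0.5 0 0 0" --pt "1 -0.8 -0.3 0 0 0 0" --pt "1 -0.8 0 0 0 0 0" --pt "1 -0.8 0 0 0 0 0" --pt "1 -0.8 0 0 0 0 0" --pt "1 0 0 0 0 0 0" --pt "1 0 0 0 0 0 0"

```text
t: 46.5
ee_pos: [507.9, 138.0, 177.0]
orientation: [2.222, 2.22, 0.002]
ft_force: [-0.3, 0.1, -1.0]
width: 87.9
grasp_force: 0.0
```

```bash
python3 - <<'E'
from h import *
from workcell import get_obs, vision
im=[]
for n,c in(("top",(177,195)),("side",(225,155))):
    i=vision.get_image(n); W=world(i)
    m=np.hypot(W[...,0]-537,W[...,1]-327)<30
    print(n,np.percentile(W[m][:,2],[10,50,90,98]).round(1))
    im.append(cv2.resize(i["pixels"][c[1]-25:c[1]+25,c[0]-25:c[0]+25][:,:,::-1],None,fx=8,fy=8,interpolation=cv2.INTER_CUBIC))
    if n=="side":
        for z in(0,10,34,50,59,77): print(z,((proj(i,(537.2,327.6,z))-c+25.5)*8).round())
cv2.imwrite("pics/a9.png",np.hstack(im))
E
```

```text
top [58.6 61.4 68.5 77.5]
side [15.7 51.4 66.1 74.5]
0 [200. 342.]
10 [199. 316.]
34 [197. 253.]
50 [196. 210.]
59 [195. 186.]
77 [194. 138.]
```

View pics/a9.png

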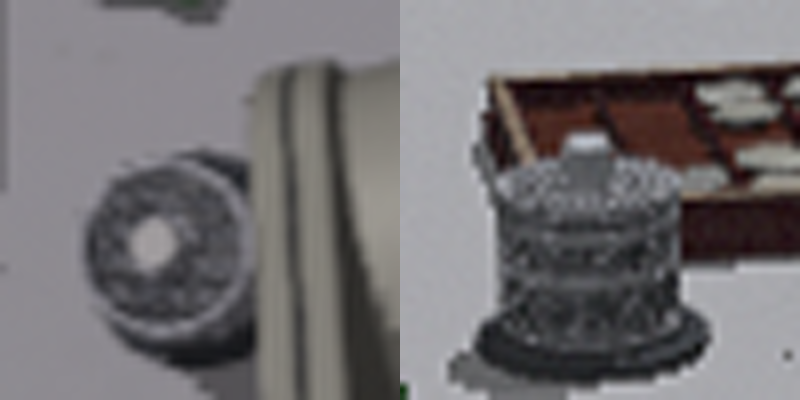

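The stack is closed and level: lid plate at about 61–62 mm and knob top at about 77 mm, both as expected. Handing in.

```bash
python3 -c "
from workcell import ctrl
print(ctrl.close_job())"
```

```text
the job is handed in; nothing more can be done
None
```

The carrier is loaded deep, medium, shallow, then lid; the stack measured level at the expected height, no bystander was touched as far as I know (I did not re-image them), and the job was handed in at about 47 s.

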